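# Open the artist's travel case past its bolt and hidden safety catch

## Task

Open the plywood chalk case: draw its bolt back towards the ledge's front, lift the lid a little until the hidden safety catch stops it, then feel for the catch down in the finger pocket and push it gently aside until the lid is free, and leave the lid standing open well past half-way to upright. Never force the catch (keep under 25 N, both when pushing it and when the lid pulls on it) and leave the mug, cup and jar where they are.

Things in the scene. Friction and masses are not known exactly. Their poses are not given: they have to be found in the camera images.
- case: Plywood case fixed to the table, 270 (x) x 320 (y) x 95 mm high. Origin: centre of its underside; x points from the front ledge to the hinged back, y to its left, z up. The front 75 mm is a fixed flat ledge with the bolt on its +y half and the finger pocket in its -y half; behind it lies the lid, 195 x 320 x 10 mm, level with the ledge. Hinge line: along y at x = +135, z = +85 mm.
- bolt_pin (a point): Grip point of the bolt: on the axis of an upright steel pin 16 mm across, 28 mm above the ledge; pin top 42 mm above the ledge; free on both y sides. It stands on a 9 mm rod lying along the case's x, 2 mm above the ledge, which reaches through a staple 18 mm over the lid's front edge. A steel guide 19 mm high starts 22 mm behind the pin's axis.
- bolt (a joint): Travel of the bolt in m: 0 shot (lid held), grows as the pin is pulled to the front (-x of the case), 0.030 at its stop. Starts at 0 to 0.004. Take it beyond 0.024 to clear the lid. It slides with about 3 N and stays where it is left.
- lid_knob (a point): Centre of the lid knob's head: a steel cylinder 28 mm across and 18 mm high with upright axis (lid shut) on a 16 mm neck; head top 40 mm, this point 31 mm above the lid. It stands 160 mm in front of and 41 mm above the hinge line, at the middle of the lid's width. Pinched along y, it can turn between the pads as the lid swings.
- lid (a joint): Lid angle in rad: 0 shut, 1.57 upright, 1.75 at its stop. The stiff hinge holds it where it is left; lifting by the knob takes about 5 to 7 N. With the bolt drawn it rises to about 0.12 rad (20 mm at the knob), where the catch's hook stops it. Below 0.06 rad (10 mm at the knob) a fence under the lid blocks the catch after 2 to 4 mm of its travel.
- pocket: Black-lined finger well in the ledge, open upward, inside 48 (x) x 124 (y) mm, 58 mm deep. Origin: centre of its mouth, level with the ledge; axes as the case's. In it stands the catch's tab, a black upright plate 40 mm wide in x, 8 mm thick in y, from 16 to 52 mm below the mouth. Its place is not measured and varies: its +y face starts anywhere from y = -16 to +12 mm.
- mug_mid (a point): Bystander: white mug, 80 mm across, 95 mm high; point half-way up.
- cup_mid (a point): Bystander: paper cup, 76 mm across, 100 mm high; point half-way up.
- jar_mid (a point): Bystander: glass jar with steel cap, 56 mm across, 65 mm high; point half-way up.
- pocket_entry (a point): Where shut fingertips go into the pocket: 38 mm to the +y of its centre, 34 mm below its mouth, on the +y side of the catch tab wherever that stands. From here push towards -y of the case: the tab gives at about 5 N, lets go of the lid after 14 mm of its travel, meets a firm stop at 20 mm and stays where it is left. Catch and pocket bear at most 25 N.

How it is judged:
By the outcome, as a careful person would: the job done as asked, in the order asked, and still so for the second after the job is handed in, with the robot touching nothing.
It also fails if it takes over 72 s, if anything falls off the work surface, if the arm or the gripper's body presses on something with over 40 N, if the wrist force passes 120 N, or if a joint passes its speed limit or range.

## Robot

A 6-joint arm with a two-finger parallel gripper is mounted at the origin on the work surface. World frame = base frame: x ahead of the robot, y to its left, z up, the work surface at z = 0. Lengths are in m, angles in rad, forces in N, time in s.
With the tool pointing down it reaches from about 0.4 to 0.825 m from the base axis. Payload 7 kg.
Tool frame: the origin (TCP) lies at the centre of the arm's flange, where the gripper is bolted on; the fingertips stand 178 mm ahead of it and the grasp point (between the pads) lies arm.tcp_to_grasp ahead of it (arm.tcp_to_grasp is the distance from the TCP to the grasp point, in m); z points along the fingers, y is the direction in which the jaws open and shut (so a half turn about z gives the same grasp; the last joint's range is limited). The gripper opens to 88 mm and grips with 3 to 60 N. Pads are 19 mm wide; open, the fingers measure 130 mm over their backs; the gripper's body (78 mm by 193 mm) begins 47 mm behind the grasp point.
Start: joints at [1.522, 0.359, 0.012, 0, -1.224, -0.288], TCP at [0.223, 0.637, 0.405] pointing down, gripper open.
Joint ranges: [-3.07, 3.07], [-1.43, 2.12], [-1.02, 1.25], [-3.03, 1.67], [-3.05, -0], [-3.03, 3.03]. Speed limits (rad/s): [2.39, 2.39, 3.01, 3.14, 3.14, 3.14].

## Interface

Orientations are given as [roll, pitch, yaw] about the fixed x, y, z axes, in that order (R = Rz(yaw) Ry(pitch) Rx(roll)).
In Python, from station import arm gives the robot as it stands.
- The arm moves only by the tool move_arm, never from a script. Its argument "deltas" is a list of rows, each a list of 6 numbers: the shift along the world's x, y, z in mm, then the turn, a rotation vector about the world's x, y, z in degrees. In form: [[tx, ty, tz, ax, ay, az], ...]. A call has exactly 5 rows; each row shifts and turns the commanded pose from where the row before left it; what a row does not reach is not made up. A row lasts 1/12 s, in which the tool goes at most 41.7 mm and 7.16 degrees, less where a joint would pass 70% of its speed; a pose out of reach is approached as far as the arm can. A call with a gripper value outside its range is refused whole. "claw" is the closure in counts, from 0 (fully open) to 255 (shut), set as the call begins (left out, the last holds). The fingers move at their own pace and stop on an object; "squeeze" is the grip in N (left out, the last holds). Time passes only in rows, so rows that do not move let the fingers close, or fill a call up. It gives the time, the measured TCP pose, the force and the opening at its end, in the units of the state.
- arm.get_state(): the state, without advancing time (a new reading comes with each control period).
- arm.grab_frame(name): name is "scene" or "top" or "wrist"; returns the picture (400x640x3 uint8, red, green, blue); there is no depth.
- arm.calibration(name): a dict with "intrinsics" (3x3 intrinsics, pixels), "T" (4x4, takes a point from camera to world coordinates); the wrist camera has in their place "mount" (4x4, takes a point from camera to tool coordinates, whose origin is the TCP and whose axes are the flange's). Camera axes: x right, y up, looking along -z (the intrinsics and any distortion apply to the point x, -y, -z); pixel columns grow to the right and rows downward; lengths in m; the calibration is good to about 2 mm. The wrist camera is an equidistant fisheye: a pixel r from the principal point sees the ray r / f radians off the axis. A picture is of the moment at which its call begins: read the wrist's pose just before it. calibration takes no time and is no camera call.
- arm.job_done(): hands the job in, once; it reports no verdict.
Trained networks look in the newest picture that a camera, given by its name, has taken for a name from the list of things; names that differ only in an ending like _2 or _b are one class to them, and where a whole thing is asked for, a point or a joint stands for the part that bears it (a point fixed in the world has none). Each returns a list of dicts, best first, with "score" (0 to 1); they miss things now and then, are a little off and sometimes report something else, mostly with a low value. They report only what shows in the picture. A call takes as long as a camera call.
- arm.spot_in(thing, camera): "xy" ([column, row] in pixels, amid what is visible of it).
- arm.masks_of(thing, camera): "pixels" (400x640 bool, what is visible of it) and "xy" ([column, row] in pixels, amid what is visible of it).
- arm.spot_point(thing, camera): "xy" ([column, row] in pixels: a listed point, or the origin of a listed thing).
The state is a dict: "t": time; "q": joint angles; "qd": joint speeds; "joint_efforts": joint torques, N m; "eef_pos": TCP position; "ee_rot": TCP orientation; "force": force on the tool from outside, world axes, zero at the start; "moment": the same for the moment, N m; "width": finger opening in m.
Only numpy, scipy, OpenCV 4.12 (cv2) and the standard library are available. Lean on these libraries where they do the work, as an engineer would, in place of code of your own. Each camera call takes 0.05 s, during which the arm holds its last target. There are 200 camera calls.

## Working session

There is one attempt and no reset: what is moved stays moved. The work goes in short steps, Python scripts to look and compute and a tool call to move; the robot and the scene stay as the last step left them, time stands still between calls to the robot, and variables do not carry over. Pictures are saved under pics/ and viewed, about 8 in all and at most 12, crops included, and the job is handed in when it is done.

Besides the shell and the picture viewer there is one more tool, called after "Call:" by a JSON object that holds its "method" and its "body", one argument or row to a line. move_arm: Moves the arm, as the interface text tells. Its arguments: {"type":"object","properties":{"deltas":{"type":"array","items":{"type":"array","items":{"type":"number"}}},"claw":{"type":"number"},"squeeze":{"type":"number"}},"required":["deltas"]}

```bash
mkdir -p pics; cat > h.py <<'E'
import numpy as np, cv2
from station import arm
from scipy.spatial.transform import Rotation as R
def ray(cam,xy):
    c=arm.calibration(cam);K=np.array(c["intrinsics"])
    T=np.array(c["T"])
    x=(xy[0]-K[0,2])/K[0,0];y=(xy[1]-K[1,2])/K[1,1]
    d=np.array([x,-y,-1.]);return T[:3,3],T[:3,:3]@d
def atz(cam,xy,z):
    o,d=ray(cam,xy);return o+d*(z-o[2])/d[2]
def tri(a,b):
    (o1,d1),(o2,d2)=ray(*a),ray(*b)
    d1=d1/np.linalg.norm(d1);d2=d2/np.linalg.norm(d2)
    s=np.linalg.lstsq(np.c_[d1,-d2],o2-o1,rcond=None)[0]
    p,q=o1+s[0]*d1,o2+s[1]*d2
    return (p+q)/2,np.linalg.norm(p-q)
def save(n,im): cv2.imwrite("pics/"+n,im[...,::-1])
E
python3 - <<'E'
from h import *
print(arm.tcp_to_grasp, arm.get_state())
im={c:arm.grab_frame(c) for c in("scene","top")}
save("a.png",np.vstack([cv2.resize(im[c],(480,300),interpolation=cv2.INTER_AREA) for c in im]))
for c in im: print(c,{k:np.round(v,2).tolist() for k,v in arm.calibration(c).items()})
for n in ["bolt_pin","lid_knob","case","pocket","pocket_entry","mug_mid","cup_mid","jar_mid"]:
    r={c:arm.spot_point(n,c) for c in im}
    print(n,{c:[(np.round(x["xy"],1).tolist(),round(x["score"],2)) for x in r[c][:2]] for c in r})
    if all(r.values()): print("   ",tri(("scene",r["scene"][0]["xy"]),("top",r["top"][0]["xy"])))
E
```

```text
0.1593 {'t': 0.0, 'q': array([ 1.52209659e+00,  3.59383782e-01,  1.10162261e-02, -3.74917009e-04,
       -1.22413368e+00, -2.88113530e-01]), 'qd': array([-0.00027604, -0.00153525, -0.00197775,  0.00081507,  0.00043738,
       -0.00043429]), 'joint_efforts': array([-4.70285122e-04, -5.82717669e+01,  2.93054473e+01,  6.99723065e+00,
        6.97717478e-03, -1.59897422e-04]), 'eef_pos': array([0.22299688, 0.63686735, 0.40370144]), 'ee_rot': array([ 3.13985787e+00, -1.46574291e-04, -3.36940819e-01]), 'force': array([-0.92931962,  0.26820111, -0.13355918]), 'moment': array([ 0.04032928,  0.01509727, -0.00521624]), 'width': 0.08762032736809482}
scene {'intrinsics': [[375.42, 0.0, 316.96], [0.0, 375.42, 202.62], [0.0, 0.0, 1.0]], 'T': [[0.82, -0.4, 0.41, 0.95], [0.57, 0.6, -0.57, -0.47], [-0.02, 0.7, 0.72, 0.71], [0.0, 0.0, 0.0, 1.0]]}
top {'intrinsics': [[478.51, 0.0, 323.4], [0.0, 478.51, 204.64], [0.0, 0.0, 1.0]], 'T': [[0.03, 0.97, -0.23, 0.37], [-1.0, 0.03, -0.01, 0.01], [-0.01, 0.23, 0.97, 1.13], [0.0, 0.0, 0.0, 1.0]]}
bolt_pin {'scene': [([319.4, 144.2], 0.43)], 'top': [([253.3, 256.
[... 476 characters left out ...]
006344736175211809))
pocket_entry {'scene': [([293.4, 183.1], 0.95)], 'top': [([307.1, 271.0], 0.92), ([302.0, 228.4], 0.62)]}
    (array([0.47908692, 0.06203113, 0.05954827]), np.float64(0.008186627869437201))
mug_mid {'scene': [([393.5, 155.7], 0.97)], 'top': [([196.7, 204.2], 0.83)]}
    (array([0.63140623, 0.32862996, 0.0369695 ]), np.float64(0.008503061370561307))
cup_mid {'scene': [([273.4, 290.2], 0.62)], 'top': [([418.7, 201.3], 0.67)]}
    (array([ 0.63981643, -0.19849831,  0.05417521]), np.float64(0.013591516063540969))
jar_mid {'scene': [([240.3, 254.0], 0.74)], 'top': [([407.8, 260.5], 0.94)]}
    (array([ 0.50860046, -0.16828839,  0.0390717 ]), np.float64(0.0013185480310281745))
```

View pics/a.png

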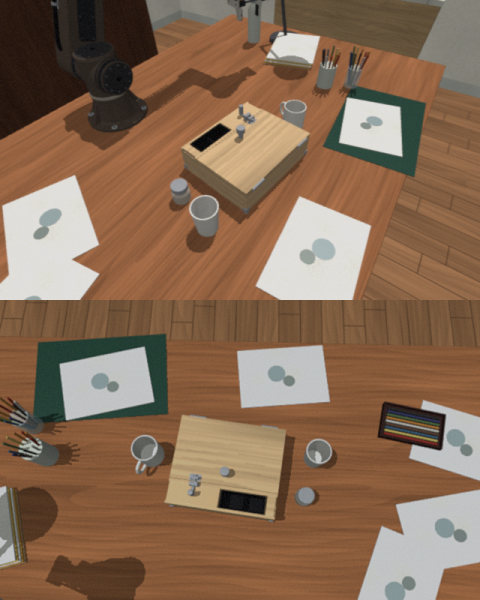

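Top view: case at its middle, bolt pin about (253,252), knob (300,229), pocket (323,268) full-res. I'll zoom in for its corners.

```bash
python3 - <<'E'
from h import *
im=arm.grab_frame("top"); save("b.png",cv2.resize(im[140:300,210:400],None,fx=4,fy=4,interpolation=cv2.INTER_CUBIC))
for n in ["case","pocket","pocket_entry"]:
    for m in arm.masks_of(n,"top")[:2]:
        b=cv2.minAreaRect(np.argwhere(m["pixels"])[:,::-1].astype(np.float32)); print(n,m["score"],b,m["pixels"].sum(),cv2.boxPoints(b).round(1).tolist())
E
```

```text
case 0.64 ((301.2949523925781, 222.2173614501953), (146.8127899169922, 125.31047058105469), 9.039483070373535) 17575 [[219.0, 272.6000061035156], [238.60000610351562, 148.8000030517578], [383.6000061035156, 171.89999389648438], [363.8999938964844, 295.6000061035156]]
pocket 0.62 ((322.67999267578125, 268.7400207519531), (61.23544692993164, 26.16295051574707), 8.130102157592773) 1566 [[290.5, 277.3999938964844], [294.20001220703125, 251.5], [354.79998779296875, 260.1000061035156], [351.1000061035156, 286.0]]
pocket_entry 0.6 ((323.31085205078125, 269.1351318359375), (62.142818450927734, 25.810640335083008), 9.462322235107422) 1547 [[290.5, 276.79998779296875], [294.79998779296875, 251.3000030517578], [356.1000061035156, 261.5], [351.79998779296875, 287.0]]
```

View pics/b.png

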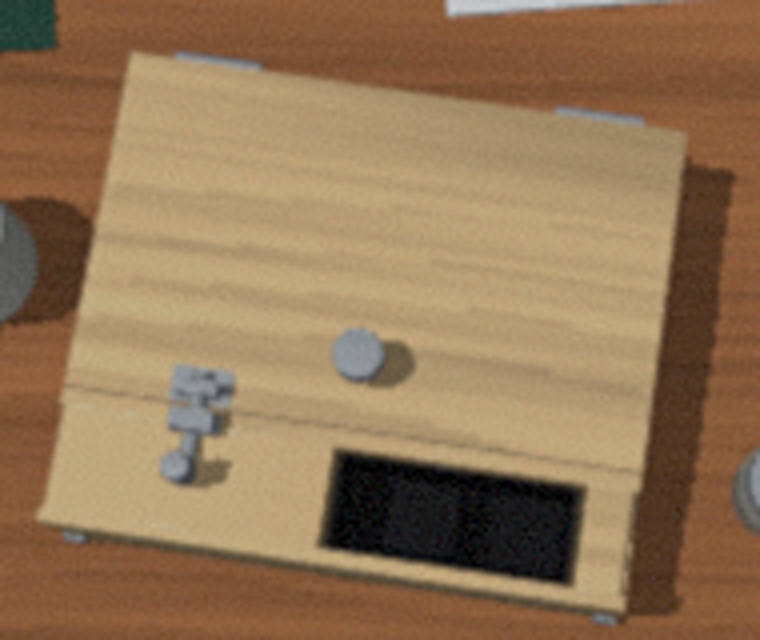

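Case corners in the crop: BL(132,53), BR(686,133), FL(38,520), FR(625,612); pocket (336,450),(583,487),(572,584),(320,547); knob top (358,352), pin top (177,463). A faint tab shows at about x 390–460. Next I fit the case pose.

```bash
python3 - <<'E'
from h import *
from scipy.optimize import least_squares
px=lambda p:(210+(p[0]+.5)/4-.5,140+(p[1]+.5)/4-.5)
obs=[((132,53),(.135,.16,.095)),((686,133),(.135,-.16,.095)),((38,520),(-.135,.16,.095)),((625,612),(-.135,-.16,.095)),((358,352),(-.025,0,.135))]
W=np.array([atz("top",px(o),c[2]) for o,c in obs]);C=np.array([c for _,c in obs])
def tf(p,c): return np.c_[p[0]+np.cos(p[2])*c[:,0]-np.sin(p[2])*c[:,1],p[1]+np.sin(p[2])*c[:,0]+np.cos(p[2])*c[:,1]]
s=least_squares(lambda p:(tf(p,C)-W[:,:2]).ravel(),[.58,.07,0])
print(s.x,np.degrees(s.x[2]));print(s.fun.reshape(-1,2).round(4))
x,y,t=s.x;Ri=np.array([[np.cos(t),np.sin(t)],[-np.sin(t),np.cos(t)]])
inv=lambda w:Ri@(np.array(w)[:2]-[x,y])
print("pin w",atz("top",px((177,463)),.137),"case",inv(atz("top",px((177,463)),.137)))
for p in [(336,450),(583,487),(572,584),(320,547)]: print("pk",inv(atz("top",px(p),.095)))
for p in [(390,500),(457,500)]: print("tab",inv(atz("top",px(p),.079)))
print("scene pin?", inv(tri(("scene",(319.4,144.2)),("top",(253.3,256.7)))[0]))
E
```

```text
[ 0.58427586  0.07278308 -0.12412193] -7.111662961827547
[[ 0.0003  0.0002]
 [ 0.0005 -0.0008]
 [-0.0005  0.0006]
 [ 0.0001  0.0001]
 [-0.0004 -0.0001]]
pin w [0.49822568 0.16789598 0.137     ] case [-0.09716349  0.08372786]
pk [-0.07276704  0.00658736]
pk [-0.07249965 -0.12895034]
pk [-0.12478224 -0.13018707]
pk [-0.12573143  0.00642619]
tab [-0.09351582 -0.02587234]
tab [-0.08797975 -0.06223946]
scene pin? [-0.1003219   0.08468434]
```

Call:
{"method": "move_arm", "body": {
  "deltas": [
    [18.3,-31.2,-2,0,0,0.8],
    [18.3,-31.2,-2,0,0,0.8],
    [18.3,-31.2,-2,0,0,0.8],
    [18.3,-31.2,-4,0,0,0.8],
    [18.3,-31.2,-4,0,0,0.8]
  ],
  "claw": 0,
  "squeeze": 20
}}

```text
t: 1.52
eef_pos: [0.3151, 0.4796, 0.3907]
ee_rot: [-3.141, -0.0, -0.266]
force: [0.5, -0.2, 0.8]
width: 0.0874
```

Call:
{"method": "move_arm", "body": {
  "deltas": [
    [18.3,-31.2,-4,0,0,0.8],
    [18.3,-31.2,-4,0,0,0.8],
    [18.3,-31.2,-4,0,0,0.8],
    [18.3,-31.2,-4,0,0,0.8],
    [18.3,-31.2,-4,0,0,0.8]
  ]
}}

```text
t: 1.93
eef_pos: [0.4066, 0.3234, 0.3709]
ee_rot: [-3.141, -0.0, -0.196]
force: [0.3, 0.2, -0.1]
width: 0.0879
```

Call:
{"method": "move_arm", "body": {
  "deltas": [
    [18.3,-31.2,-4,0,0,0.8],
    [18.3,-31.2,-4,0,0,0.8],
    [18.3,-31.2,-4,0,0,0.8],
    [18.3,-31.2,-4,0,0,0.8],
    [18.3,-31.2,-4,0,0,0.8]
  ]
}}

```text
t: 2.35
eef_pos: [0.4981, 0.1674, 0.3509]
ee_rot: [-3.141, -0.001, -0.126]
force: [0.6, 0.3, 1.1]
width: 0.0878
```

Call:
{"method": "move_arm", "body": {
  "deltas": [
    [0,0,0,0,0,0.2],
    [0,0,0,0,0,0],
    [0,0,0,0,0,0],
    [0,0,0,0,0,0],
    [0,0,0,0,0,0]
  ]
}}

```text
t: 2.77
eef_pos: [0.4972, 0.17, 0.3509]
ee_rot: [-3.141, -0.0, -0.122]
force: [0.5, 0.5, -0.8]
width: 0.0876
```

```bash
cat >> h.py <<'E'
def wpx(P,st):
    """project world point to the wrist picture"""
    c=arm.calibration("wrist");M=np.array(c["mount"]);K=np.array(c["intrinsics"])
    T=np.eye(4);T[:3,:3]=R.from_euler("xyz",st["ee_rot"]).as_matrix();T[:3,3]=st["eef_pos"]
    p=np.linalg.inv(T@M)@np.r_[P,1];v=np.array([p[0],-p[1],-p[2]])
    r=np.hypot(v[0],v[1]);th=np.arctan2(r,v[2]);return K[:2,2]+np.array([K[0,0],K[1,1]])*th*v[:2]/r
def wray(xy,st):
    c=arm.calibration("wrist");M=np.array(c["mount"]);K=np.array(c["intrinsics"])
    T=np.eye(4);T[:3,:3]=R.from_euler("xyz",st["ee_rot"]).as_matrix();T[:3,3]=st["eef_pos"];T=T@M
    u=(np.array(xy)-K[:2,2])/[K[0,0],K[1,1]];th=np.linalg.norm(u);n=u/th
    d=np.array([np.sin(th)*n[0],-np.sin(th)*n[1],-np.cos(th)]);return T[:3,3],T[:3,:3]@d
def watz(xy,st,z):
    o,d=wray(xy,st);return o+d*(z-o[2])/d[2]
PO=np.array([.58428,.07278,-.12412])
def c2w(c): return np.array([*(PO[:2]+R.from_euler("z",PO[2]).as_matrix()[:2,:2]@np.array(c[:2])),c[2]])
def w2c(w): return np.array([*(R.from_euler("z",-PO[2]).as_matrix()[:2,:2]@(np.array(w[:2])-PO[:2])),w[2]])
E
python3 - <<'E'
from h import *
st=arm.get_state();print({k:np.round(st[k],4).tolist() for k in("t","eef_pos","ee_rot","force","width")})
im=arm.grab_frame("wrist")
for n,z in [("bolt_pin",.123),("lid_knob",.126),("pocket",.095)]:
    for s in arm.spot_point(n,"wrist")[:2]:
        print(n,s,w:=watz(s["xy"],st,z),w2c(w))
for c in [(-.097,.084,.123),(-.025,0,.126),(-.099,-.0615,.095),(-.135,.16,.095),(-.135,-.16,.095)]: print(c,wpx(c2w(c),st))
save("c.png",im)
E
```

```text
{'t': 2.7667, 'eef_pos': [0.4972, 0.17, 0.3509], 'ee_rot': [-3.1412, -0.0003, -0.1225], 'force': [0.5081, 0.549, -0.806], 'width': 0.0876}
bolt_pin {'xy': [328.0, 220.8], 'score': 0.93} [0.4955981  0.16889368 0.123     ] [-0.09989869  0.08439532  0.123     ]
lid_knob {'xy': [448.9, 120.8], 'score': 0.79} [0.55939966 0.07655735 0.126     ] [-0.02515658  0.00066807  0.126     ]
pocket {'xy': [490.8, 202.4], 'score': 0.77} [0.48188595 0.02359559 0.095     ] [-0.09551723 -0.06148258  0.095     ]
(-0.097, 0.084, 0.123) [328.56109082 217.08960865]
(-0.025, 0, 0.126) [449.77660209 120.63975519]
(-0.099, -0.0615, 0.095) [490.20928785 206.07932784]
(-0.135, 0.16, 0.095) [241.11501268 245.21166145]
(-0.135, -0.16, 0.095) [557.95098042 237.2769178 ]
```

View pics/c.png

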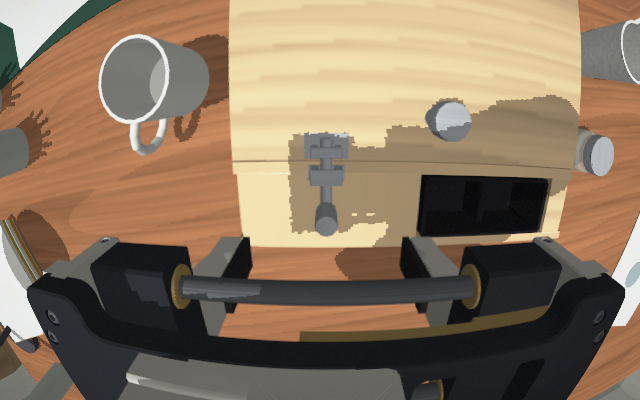

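The wrist picture agrees with the pose fit: pin at (327,215), knob (449,121), pocket (483,205), and the front-left corner at about (243,245) against (241,245) predicted. I descend on the pin and grip it.

Call:
{"method": "move_arm", "body": {
  "deltas": [
    [0,-1.5,-17,0,0,0],
    [0,0,-17,0,0,0],
    [0,0,-17,0,0,0],
    [0,0,-10,0,0,0],
    [0,0,-7.5,0,0,0]
  ]
}}

```text
t: 3.38
eef_pos: [0.4973, 0.1677, 0.2811]
ee_rot: [3.141, 0.001, -0.123]
force: [0.2, -0.4, 0.6]
width: 0.0871
```

Call:
{"method": "move_arm", "body": {
  "deltas": [
    [0,0,0,0,0,0],
    [0,0,0,0,0,0],
    [0,0,0,0,0,0],
    [0,0,0,0,0,0],
    [0,0,0,0,0,0]
  ],
  "claw": 255,
  "squeeze": 20
}}

```text
t: 3.8
eef_pos: [0.4978, 0.1677, 0.2829]
ee_rot: [-3.141, -0.001, -0.124]
force: [-0.3, 0.8, 0.7]
width: 0.06
```

Call:
{"method": "move_arm", "body": {
  "deltas": [
    [0,0,0,0,0,0],
    [0,0,0,0,0,0],
    [0,0,0,0,0,0],
    [0,0,0,0,0,0],
    [0,0,0,0,0,0]
  ]
}}

```text
t: 4.22
eef_pos: [0.4976, 0.1675, 0.2822]
ee_rot: [-3.142, -0.0, -0.124]
force: [-0.6, -1.6, 0.8]
width: 0.0267
```

Call:
{"method": "move_arm", "body": {
  "deltas": [
    [0,0,0,0,0,0],
    [0,0,0,0,0,0],
    [0,0,0,0,0,0],
    [0,0,0,0,0,0],
    [0,0,0,0,0,0]
  ]
}}

```text
t: 4.63
eef_pos: [0.498, 0.169, 0.2823]
ee_rot: [-3.138, -0.001, -0.124]
force: [-0.1, 7.8, -2.5]
width: 0.0152
```

Call:
{"method": "move_arm", "body": {
  "deltas": [
    [-4.0,0.5,0,0,0,0],
    [-5.0,0.6,0,0,0,0],
    [-5.0,0.6,0,0,0,0],
    [-5.0,0.6,0,0,0,0],
    [-4.0,0.5,0,0,0,0]
  ]
}}

```text
t: 5.05
eef_pos: [0.4753, 0.1718, 0.2823]
ee_rot: [-3.138, -0.003, -0.123]
force: [4.9, 7.2, -6.3]
width: 0.0155
```

Call:
{"method": "move_arm", "body": {
  "deltas": [
    [-1,0.1,0,0,0,0],
    [-1,0.1,0,0,0,0],
    [-1,0.1,0,0,0,0],
    [0,0,0,0,0,0],
    [0,0,0,0,0,0]
  ]
}}

```text
t: 5.47
eef_pos: [0.4723, 0.1721, 0.2823]
ee_rot: [-3.138, -0.002, -0.123]
force: [2.2, 7.4, -5.1]
width: 0.0159
```

Call:
{"method": "move_arm", "body": {
  "deltas": [
    [-0.8,0.1,0,0,0,0],
    [-0.8,0.1,0,0,0,0],
    [-0.6,0,0,0,0,0],
    [0,0,0,0,0,0],
    [0,0,0,0,0,0]
  ]
}}

```text
t: 5.88
eef_pos: [0.4702, 0.1724, 0.2823]
ee_rot: [-3.138, -0.002, -0.123]
force: [3.7, 7.2, -5.1]
width: 0.0154
```

Call:
{"method": "move_arm", "body": {
  "deltas": [
    [0,0,0,0,0,0],
    [0,0,0,0,0,0],
    [0,0,0,0,0,0],
    [0,0,0,0,0,0],
    [0,0,0,0,0,0]
  ],
  "claw": 0
}}

```text
t: 6.3
eef_pos: [0.4693, 0.1706, 0.2821]
ee_rot: [3.141, 0.0, -0.124]
force: [0.1, 0.3, -0.7]
width: 0.0438
```

Call:
{"method": "move_arm", "body": {
  "deltas": [
    [0,0,5,0,0,0],
    [0,0,15,0,0,0],
    [0,0,20,0,0,0],
    [5,-5,20,0,0,0],
    [10,-10,10,0,0,0]
  ]
}}

```text
t: 6.72
eef_pos: [0.4845, 0.1563, 0.3551]
ee_rot: [-3.14, -0.003, -0.122]
force: [1.0, 0.4, 0.8]
width: 0.0765
```

Call:
{"method": "move_arm", "body": {
  "deltas": [
    [15,-16,0,0,0,0],
    [15,-16,0,0,0,0],
    [15,-16,0,0,0,0],
    [15,-17,0,0,0,0],
    [14,-16,0,0,0,0]
  ]
}}

```text
t: 7.13
eef_pos: [0.559, 0.0738, 0.3527]
ee_rot: [-3.142, -0.0, -0.124]
force: [0.6, -0.2, -0.9]
width: 0.0877
```

Call:
{"method": "move_arm", "body": {
  "deltas": [
    [0,0,0,0,0,0],
    [0,0,0,0,0,0],
    [0,0,0,0,0,0],
    [0,0,0,0,0,0],
    [0,0,0,0,0,0]
  ]
}}

```text
t: 7.55
eef_pos: [0.558, 0.0753, 0.3524]
ee_rot: [-3.141, -0.0, -0.123]
force: [-0.4, -0.5, -0.2]
width: 0.0878
```

```bash
python3 - <<'E'
from h import *
st=arm.get_state();print({k:np.round(st[k],4).tolist() for k in("t","eef_pos","ee_rot","force","width")})
im=arm.grab_frame("wrist")
for n,z in [("bolt_pin",.123),("lid_knob",.126),("pocket",.095)]:
    for s in arm.spot_point(n,"wrist")[:2]:
        print(n,s,w:=watz(s["xy"],st,z),w2c(w))
print("knob",c2w((-.025,0,.126)),"entry",c2w((-.099,-.0235,.061)))
# pocket close-up, gamma-lifted
q=[wpx(c2w((-.099+a,-.0615+b,.095)),st) for a in(-.03,.03) for b in(-.068,.068)];lo=np.min(q,0).astype(int)-6;hi=np.max(q,0).astype(int)+6
p=im[max(lo[1],0):hi[1],lo[0]:hi[0]];p=cv2.resize(p,None,fx=5,fy=5,interpolation=cv2.INTER_CUBIC)
p=(255*(p/255.)**.45).astype(np.uint8)[:280,:640]
print(lo,hi);save("d.png",np.vstack([im[:300],cv2.copyMakeBorder(p,0,0,0,640-p.shape[1],0)]))
E
```

```text
{'t': 7.55, 'eef_pos': [0.558, 0.0753, 0.3524], 'ee_rot': [-3.1414, -0.0002, -0.123], 'force': [-0.4282, -0.5456, -0.241], 'width': 0.0878}
bolt_pin {'xy': [231.2, 317.7], 'score': 0.67} [0.47151057 0.17203234 0.123     ] [-0.12418949  0.08452776  0.123     ]
lid_knob {'xy': [320.1, 214.7], 'score': 0.66} [0.56225449 0.07919749 0.126     ] [-0.02265056  0.00364133  0.126     ]
knob [0.55947233 0.07587504 0.126     ] entry [0.48313227 0.06171714 0.061     ]
[311 242] [470 312]
```

View pics/d.png

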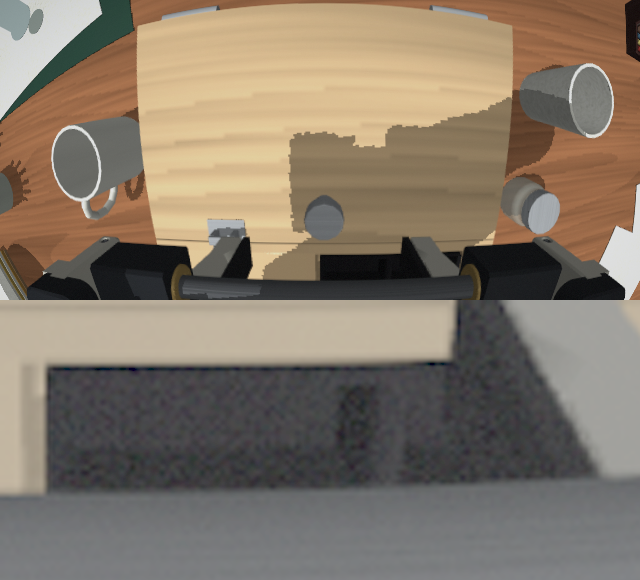

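The pin now stands at case x ≈ -0.124, so it has travelled about 27 mm. The knob sits at (324,217) between the jaws. I descend and grip the knob.

Call:
{"method": "move_arm", "body": {
  "deltas": [
    [1.5,0.6,-17,0,0,0],
    [0,0,-17,0,0,0],
    [0,0,-15,0,0,0],
    [0,0,-11,0,0,0],
    [0,0,-7,0,0,0]
  ],
  "claw": 0
}}

```text
t: 8.17
eef_pos: [0.5595, 0.0755, 0.2839]
ee_rot: [3.141, 0.001, -0.124]
force: [-0.5, -0.2, 0.6]
width: 0.0875
```

Call:
{"method": "move_arm", "body": {
  "deltas": [
    [0,0,0,0,0,0],
    [0,0,0,0,0,0],
    [0,0,0,0,0,0],
    [0,0,0,0,0,0],
    [0,0,0,0,0,0]
  ],
  "claw": 255,
  "squeeze": 25
}}

```text
t: 8.58
eef_pos: [0.5601, 0.0755, 0.2859]
ee_rot: [-3.141, -0.001, -0.124]
force: [0.2, -0.1, 0.4]
width: 0.0593
```

Call:
{"method": "move_arm", "body": {
  "deltas": [
    [0,0,0,0,0,0],
    [0,0,0,0,0,0],
    [0,0,0,0,0,0],
    [0,0,0,0,0,0],
    [0,0,0,0,0,0]
  ]
}}

```text
t: 9.0
eef_pos: [0.56, 0.0761, 0.2852]
ee_rot: [-3.14, -0.001, -0.124]
force: [-3.6, 6.9, 1.4]
width: 0.0268
```

Call:
{"method": "move_arm", "body": {
  "deltas": [
    [0.5,-0.1,2,0,0,0],
    [0.5,-0.1,2,0,0,0],
    [0.7,-0.1,2.5,0,0,0],
    [0.7,-0.1,2.5,0,0,0],
    [0.7,-0.1,2.5,0,0,0]
  ]
}}

```text
t: 9.42
eef_pos: [0.5631, 0.0758, 0.2958]
ee_rot: [-3.14, 0.0, -0.124]
force: [1.7, 3.3, -7.9]
width: 0.0271
```

Call:
{"method": "move_arm", "body": {
  "deltas": [
    [0.6,0,2,0,0,0],
    [0.6,-0.1,2,0,0,0],
    [0.3,0,1,0,0,0],
    [0,0,0,0,0,0],
    [0,0,0,0,0,0]
  ]
}}

```text
t: 9.83
eef_pos: [0.5647, 0.0756, 0.3011]
ee_rot: [-3.14, -0.0, -0.124]
force: [3.0, 4.6, -6.3]
width: 0.0271
```

Call:
{"method": "move_arm", "body": {
  "deltas": [
    [0.3,0,1,0,0,0],
    [0.3,0,1,0,0,0],
    [0,0,0,0,0,0],
    [0,0,0,0,0,0],
    [0,0,0,0,0,0]
  ]
}}

```text
t: 10.25
eef_pos: [0.5654, 0.0755, 0.3031]
ee_rot: [-3.14, -0.0, -0.124]
force: [3.7, 5.2, -6.1]
width: 0.0276
```

Call:
{"method": "move_arm", "body": {
  "deltas": [
    [0.3,0,0.7,0,0,0],
    [0,0,0,0,0,0],
    [0,0,0,0,0,0],
    [0,0,0,0,0,0],
    [0,0,0,0,0,0]
  ]
}}

```text
t: 10.67
eef_pos: [0.5656, 0.0755, 0.3037]
ee_rot: [-3.14, -0.0, -0.124]
force: [3.1, 3.3, -7.2]
width: 0.0276
```

Call:
{"method": "move_arm", "body": {
  "deltas": [
    [0.2,0,0.6,0,0,0],
    [0,0,0,0,0,0],
    [0,0,0,0,0,0],
    [0,0,0,0,0,0],
    [0,0,0,0,0,0]
  ]
}}

```text
t: 11.08
eef_pos: [0.5658, 0.0755, 0.304]
ee_rot: [-3.14, 0.0, -0.124]
force: [3.9, 2.7, -8.7]
width: 0.0271
```

Call:
{"method": "move_arm", "body": {
  "deltas": [
    [0.2,0,0.6,0,0,0],
    [0,0,0,0,0,0],
    [0,0,0,0,0,0],
    [0,0,0,0,0,0],
    [0,0,0,0,0,0]
  ]
}}

```text
t: 11.5
eef_pos: [0.5659, 0.0755, 0.3041]
ee_rot: [-3.141, 0.001, -0.124]
force: [4.6, 3.4, -12.1]
width: 0.0274
```

The lid stops about 19 mm up and the force rises from about 6 to 12 N, so the catch holds it. I back off 2 mm to unload the hook and release the knob.

Call:
{"method": "move_arm", "body": {
  "deltas": [
    [-0.3,0,-1.2,0,0,0],
    [-0.3,0,-1.2,0,0,0],
    [0,0,0,0,0,0],
    [0,0,0,0,0,0],
    [0,0,0,0,0,0]
  ]
}}

```text
t: 11.92
eef_pos: [0.5653, 0.0755, 0.303]
ee_rot: [-3.14, -0.001, -0.124]
force: [2.0, 4.8, -3.5]
width: 0.0276
```

Call:
{"method": "move_arm", "body": {
  "deltas": [
    [0,0,0,0,0,0],
    [0,0,0,0,0,0],
    [0,0,0,0,0,0],
    [0,0,0,0,0,0],
    [0,0,0,0,0,0]
  ],
  "claw": 0
}}

```text
t: 12.33
eef_pos: [0.5651, 0.0746, 0.3033]
ee_rot: [3.141, 0.0, -0.124]
force: [0.2, -1.0, -0.9]
width: 0.0552
```

Call:
{"method": "move_arm", "body": {
  "deltas": [
    [0,0,5,0,0,0],
    [0,0,15,0,0,0],
    [0,0,20,0,0,0],
    [-5,0,20,0,0,0],
    [-10,-2,5,0,0,0]
  ]
}}

```text
t: 12.75
eef_pos: [0.5514, 0.0732, 0.3717]
ee_rot: [-3.14, -0.005, -0.123]
force: [0.8, 0.9, 0.7]
width: 0.0857
```

Call:
{"method": "move_arm", "body": {
  "deltas": [
    [-20,-3,0,0,0,0],
    [-20,-3,0,0,0,0],
    [-20,-3,0,0,0,0],
    [-7,-3.8,0,0,0,0],
    [0,0,0,0,0,0]
  ],
  "claw": 255,
  "squeeze": 20
}}

```text
t: 13.17
eef_pos: [0.4815, 0.0593, 0.3687]
ee_rot: [-3.141, -0.0, -0.124]
force: [0.2, 0.5, -0.4]
width: 0.0601
```

Call:
{"method": "move_arm", "body": {
  "deltas": [
    [0,0,0,0,0,0],
    [0,0,0,0,0,0],
    [0,0,0,0,0,0],
    [0,0,0,0,0,0],
    [0,0,0,0,0,0]
  ]
}}

```text
t: 13.58
eef_pos: [0.4836, 0.0602, 0.3678]
ee_rot: [3.141, 0.001, -0.124]
force: [-1.0, -0.7, -0.1]
width: 0.0266
```

```bash
python3 - <<'E'
from h import *
st=arm.get_state();print({k:np.round(st[k],4).tolist() for k in("t","eef_pos","ee_rot","force","width")})
im=arm.grab_frame("wrist")
for n,z in [("bolt_pin",.123),("lid_knob",.1435),("pocket",.095),("pocket_entry",.061)]:
    for s in arm.spot_point(n,"wrist")[:2]:
        print(n,s,w:=watz(s["xy"],st,z),w2c(w))
print("entry",c2w((-.099,-.0245,.061)))
for c in [(-.124,.084,.123),(-.0205,0,.1435),(-.099+.024,-.0615+.062,.095),(-.099+.024,-.0615-.062,.095)]: print(c,wpx(c2w(c),st))
p=im[100:260,300:500];p=(255*(p/255.)**.45).astype(np.uint8);p=cv2.resize(p,None,fx=3,fy=3,interpolation=cv2.INTER_CUBIC)[:280]
save("e.png",np.vstack([im[:320],cv2.copyMakeBorder(p,0,0,0,640-p.shape[1],0)]))
E
```

```text
{'t': 13.5833, 'eef_pos': [0.4836, 0.0602, 0.3678], 'ee_rot': [3.1412, 0.0005, -0.1241], 'force': [-0.9882, -0.6969, -0.116], 'width': 0.0266}
bolt_pin {'xy': [198.0, 237.0], 'score': 0.76} [0.47265665 0.17155057 0.123     ] [-0.12299258  0.08419158  0.123     ]
lid_knob {'xy': [288.1, 108.0], 'score': 0.61} [0.56501758 0.07502917 0.1435    ] [-0.01939268 -0.00015285  0.1435    ]
pocket {'xy': [365.7, 199.9], 'score': 0.94} [0.47874043 0.02596701 0.095     ] [-0.09893213 -0.05951882  0.095     ]
pocket_entry {'xy': [323.8, 189.8], 'score': 0.6} [0.48236222 0.06228572 0.061     ] [-0.09983452 -0.02303112  0.061     ]
entry [0.48300847 0.06072483 0.061     ]
(-0.124, 0.084, 0.123) [198.37917277 238.07459895]
(-0.0205, 0, 0.1435) [287.89492216 109.66900757]
(-0.07500000000000001, 0.0005000000000000004, 0.095) [295.63317641 173.00215958]
(-0.07500000000000001, -0.1235, 0.095) [437.88932564 173.92028322]
```

View pics/e.png

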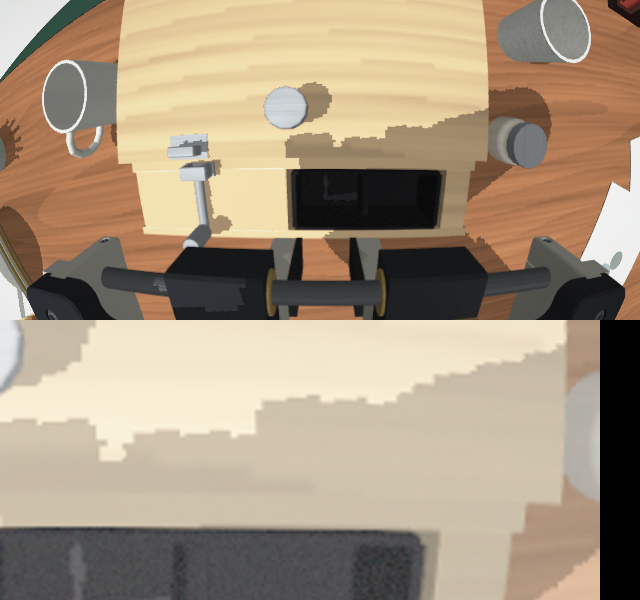

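The lid stays raised (knob where a 0.11 rad lid puts it, (288,108)). The pocket corners project onto the picture, and the tab shows near column 360, about mid-pocket. I descend to just above the mouth.

Call:
{"method": "move_arm", "body": {
  "deltas": [
    [0,0,-18,0,0,0],
    [0,0,-18,0,0,0],
    [0,0,-18,0,0,0],
    [0,0,-16,0,0,0],
    [0,0,-10,0,0,0]
  ]
}}

```text
t: 14.25
eef_pos: [0.4828, 0.0599, 0.2866]
ee_rot: [3.141, 0.002, -0.124]
force: [-0.4, 0.1, -0.2]
width: 0.0003
```

Call:
{"method": "move_arm", "body": {
  "deltas": [
    [0,0,0,0,0,0],
    [0,0,0,0,0,0],
    [0,0,0,0,0,0],
    [0,0,0,0,0,0],
    [0,0,0,0,0,0]
  ]
}}

```text
t: 14.67
eef_pos: [0.4834, 0.0602, 0.289]
ee_rot: [-3.141, -0.001, -0.124]
force: [-0.5, 0.1, 0.6]
width: 0.0006
```

```bash
python3 - <<'E'
from h import *
st=arm.get_state();print({k:np.round(st[k],4).tolist() for k in("t","eef_pos","ee_rot","force","moment","width")})
a=arm.grab_frame("scene")[110:260,240:400];b=arm.grab_frame("wrist")[120:]
a=cv2.resize(a,(320,300),interpolation=cv2.INTER_CUBIC)
save("f.png",np.vstack([b,cv2.copyMakeBorder(a,0,0,0,320,0)]))
E
```

```text
{'t': 14.6667, 'eef_pos': [0.4834, 0.0602, 0.289], 'ee_rot': [-3.1407, -0.0014, -0.1238], 'force': [-0.4667, 0.0754, 0.599], 'moment': [0.0382, -0.0202, 0.0145], 'width': 0.0006}
```

View pics/f.png

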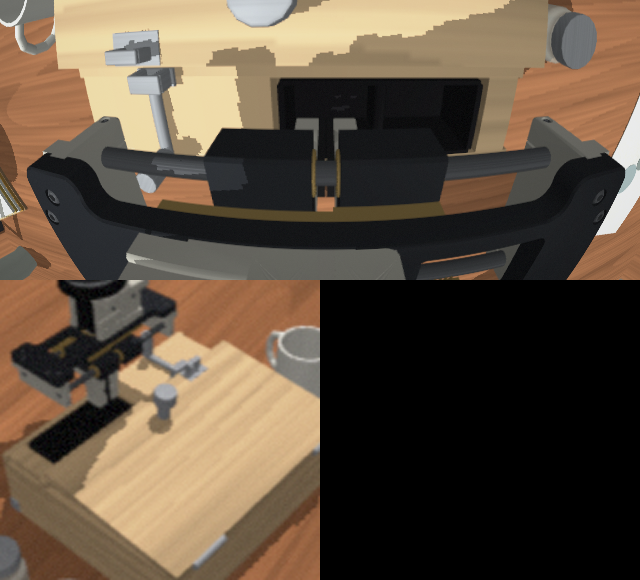

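Shut fingers sit above the pocket's +y part (cols 297–357), with the tab to their right at about col 372. The pin stays clear outside the frame. I go in slowly.

Call:
{"method": "move_arm", "body": {
  "deltas": [
    [-0.3,-0.5,-6,0,0,0],
    [0,0,-7,0,0,0],
    [0,0,-7,0,0,0],
    [0,0,-7,0,0,0],
    [0,0,-5,0,0,0]
  ]
}}

```text
t: 15.18
eef_pos: [0.4826, 0.0594, 0.2549]
ee_rot: [3.141, 0.001, -0.124]
force: [-0.4, -0.2, -0.4]
width: 0.0004
```

Call:
{"method": "move_arm", "body": {
  "deltas": [
    [0,0,-4,0,0,0],
    [0,0,-4,0,0,0],
    [0,0,-4,0,0,0],
    [0,0,-3,0,0,0],
    [0,0,0,0,0,0]
  ]
}}

```text
t: 15.6
eef_pos: [0.4827, 0.0595, 0.2405]
ee_rot: [3.141, 0.001, -0.124]
force: [0.4, 0.7, -0.2]
width: 0.0005
```

Call:
{"method": "move_arm", "body": {
  "deltas": [
    [0,0,-2,0,0,0],
    [0,0,0,0,0,0],
    [0,0,0,0,0,0],
    [0,0,0,0,0,0],
    [0,0,0,0,0,0]
  ]
}}

```text
t: 16.02
eef_pos: [0.4829, 0.0596, 0.2394]
ee_rot: [-3.141, -0.0, -0.124]
force: [0.7, 0.1, 0.3]
width: 0.0006
```

Call:
{"method": "move_arm", "body": {
  "deltas": [
    [-0.1,-1,0,0,0,0],
    [-0.1,-1,0,0,0,0],
    [-0.1,-1,0,0,0,0],
    [-0.2,-1,0,0,0,0],
    [0,0,0,0,0,0]
  ]
}}

```text
t: 16.43
eef_pos: [0.4823, 0.0553, 0.2392]
ee_rot: [-3.142, 0.0, -0.124]
force: [-0.1, 1.0, 0.1]
width: 0.0004
```

Call:
{"method": "move_arm", "body": {
  "deltas": [
    [-0.1,-1,0,0,0,0],
    [-0.1,-1,0,0,0,0],
    [-0.1,-1,0,0,0,0],
    [-0.2,-1,0,0,0,0],
    [0,0,0,0,0,0]
  ]
}}

```text
t: 16.85
eef_pos: [0.4818, 0.0514, 0.2391]
ee_rot: [3.142, 0.0, -0.124]
force: [-0.1, -0.5, -0.7]
width: 0.0003
```

Call:
{"method": "move_arm", "body": {
  "deltas": [
    [-0.1,-1,0,0,0,0],
    [-0.1,-1,0,0,0,0],
    [-0.1,-1,0,0,0,0],
    [-0.2,-1,0,0,0,0],
    [0,0,0,0,0,0]
  ]
}}

```text
t: 17.27
eef_pos: [0.4813, 0.0474, 0.2391]
ee_rot: [3.142, 0.0, -0.124]
force: [0.4, -0.1, -0.0]
width: 0.0006
```

Call:
{"method": "move_arm", "body": {
  "deltas": [
    [-0.1,-1,0,0,0,0],
    [-0.1,-1,0,0,0,0],
    [-0.1,-1,0,0,0,0],
    [0,0,0,0,0,0],
    [0,0,0,0,0,0]
  ]
}}

```text
t: 17.68
eef_pos: [0.4811, 0.0445, 0.2392]
ee_rot: [-3.142, -0.0, -0.124]
force: [1.2, -0.4, -0.2]
width: 0.0003
```

Call:
{"method": "move_arm", "body": {
  "deltas": [
    [-0.1,-1,0,0,0,0],
    [-0.1,-1,0,0,0,0],
    [-0.2,-1,0,0,0,0],
    [0,0,0,0,0,0],
    [0,0,0,0,0,0]
  ]
}}

```text
t: 18.1
eef_pos: [0.4808, 0.042, 0.2392]
ee_rot: [-3.141, -0.0, -0.124]
force: [-1.2, 4.9, -0.5]
width: 0.0005
```

Contact lies at about y = 0.043 (4.9 N). I push on by about 13 mm, watching the force.

Call:
{"method": "move_arm", "body": {
  "deltas": [
    [-0.1,-0.8,0,0,0,0],
    [-0.1,-0.8,0,0,0,0],
    [-0.1,-0.8,0,0,0,0],
    [-0.1,-0.6,0,0,0,0],
    [0,0,0,0,0,0]
  ]
}}

```text
t: 18.52
eef_pos: [0.4804, 0.0389, 0.2392]
ee_rot: [-3.141, -0.0, -0.124]
force: [-0.4, 5.3, -0.4]
width: 0.0009
```

Call:
{"method": "move_arm", "body": {
  "deltas": [
    [-0.1,-0.8,0,0,0,0],
    [-0.1,-0.8,0,0,0,0],
    [-0.1,-0.8,0,0,0,0],
    [-0.1,-0.6,0,0,0,0],
    [0,0,0,0,0,0]
  ]
}}

```text
t: 18.93
eef_pos: [0.48, 0.0359, 0.2392]
ee_rot: [-3.141, -0.0, -0.124]
force: [-1.0, 6.0, -0.4]
width: 0.0006
```

Call:
{"method": "move_arm", "body": {
  "deltas": [
    [-0.1,-0.8,0,0,0,0],
    [-0.1,-0.8,0,0,0,0],
    [-0.1,-0.8,0,0,0,0],
    [-0.1,-0.6,0,0,0,0],
    [0,0,0,0,0,0]
  ]
}}

```text
t: 19.35
eef_pos: [0.4796, 0.0328, 0.2392]
ee_rot: [-3.141, -0.0, -0.124]
force: [0.0, 4.0, -1.2]
width: 0.0005
```

Call:
{"method": "move_arm", "body": {
  "deltas": [
    [-0.1,-0.8,0,0,0,0],
    [-0.1,-0.8,0,0,0,0],
    [-0.1,-0.8,0,0,0,0],
    [0,0,0,0,0,0],
    [0,0,0,0,0,0]
  ]
}}

```text
t: 19.77
eef_pos: [0.4793, 0.0304, 0.2392]
ee_rot: [-3.141, -0.0, -0.124]
force: [-0.6, 5.3, -0.2]
width: 0.0006
```

Call:
{"method": "move_arm", "body": {
  "deltas": [
    [-0.1,-0.8,0,0,0,0],
    [-0.1,-0.8,0,0,0,0],
    [-0.1,-0.6,0,0,0,0],
    [0,0,0,0,0,0],
    [0,0,0,0,0,0]
  ]
}}

```text
t: 20.18
eef_pos: [0.4791, 0.0289, 0.2392]
ee_rot: [-3.14, -0.001, -0.124]
force: [-2.5, 11.9, -1.0]
width: 0.0006
```

```bash
python3 - <<'E'
from h import *
for i in range(4):
    st=arm.get_state();print({k:np.round(st[k],4).tolist() for k in("t","eef_pos","force","moment")}, "case",w2c(st["eef_pos"]).round(4))
    im=arm.grab_frame("wrist")
save("g.png",im)
E
```

```text
{'t': 20.1833, 'eef_pos': [0.4791, 0.0289, 0.2392], 'force': [-2.5025, 11.8976, -1.022], 'moment': [4.2213, 0.7872, 0.0453]} case [-0.099  -0.0566  0.2392]
{'t': 20.2333, 'eef_pos': [0.4791, 0.0289, 0.2392], 'force': [-2.8649, 12.6995, -0.3813], 'moment': [4.195, 0.7574, -0.0135]} case [-0.099  -0.0566  0.2392]
{'t': 20.2833, 'eef_pos': [0.4791, 0.0289, 0.2392], 'force': [-2.2507, 10.9894, -0.9347], 'moment': [4.2281, 0.7641, 0.0519]} case [-0.099  -0.0566  0.2392]
{'t': 20.3333, 'eef_pos': [0.4791, 0.0289, 0.2392], 'force': [-2.3992, 11.4353, -0.3848], 'moment': [4.1967, 0.771, 0.1]} case [-0.0989 -0.0566  0.2392]
```

View pics/g.png

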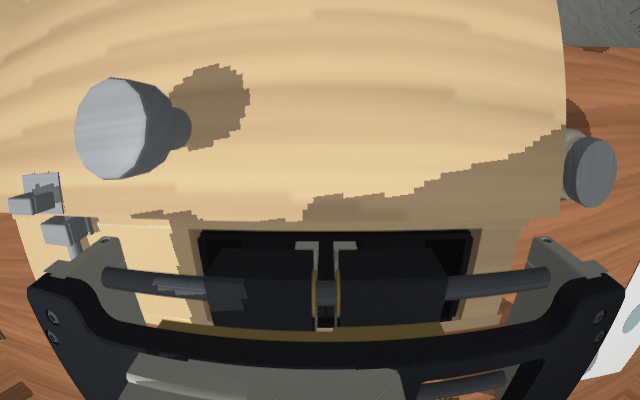

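Call:
{"method": "move_arm", "body": {
  "deltas": [
    [0,-0.3,0,0,0,0],
    [0,0,0,0,0,0],
    [0,0,0,0,0,0],
    [0,0,0,0,0,0],
    [0,0,0,0,0,0]
  ]
}}

```text
t: 20.8
eef_pos: [0.4791, 0.0288, 0.2393]
ee_rot: [-3.14, -0.001, -0.124]
force: [-2.6, 13.4, 0.1]
width: 0.0006
```

The push meets a firm resistance at 13 N, roughly 15 mm after contact, which is past the 14 mm release. I stop pushing here, withdraw, and test the lid gently.

Call:
{"method": "move_arm", "body": {
  "deltas": [
    [0.1,1,0,0,0,0],
    [0.3,2,0,0,0,0],
    [0.1,1,4,0,0,0],
    [0,0,14,0,0,0],
    [0,0,20,0,0,0]
  ]
}}

```text
t: 21.22
eef_pos: [0.4786, 0.031, 0.2764]
ee_rot: [3.139, 0.004, -0.124]
force: [0.9, 0.0, -0.0]
width: 0.0007
```

Call:
{"method": "move_arm", "body": {
  "deltas": [
    [0,0,25,0,0,0],
    [0,0,25,0,0,0],
    [5,3,25,0,0,0],
    [10,6,17,0,0,0],
    [15,8,0,0,0,0]
  ],
  "claw": 0
}}

```text
t: 21.63
eef_pos: [0.5098, 0.0482, 0.374]
ee_rot: [-3.139, -0.006, -0.124]
force: [0.4, 1.2, 0.2]
width: 0.0282
```

Call:
{"method": "move_arm", "body": {
  "deltas": [
    [15,8,0,0,0,0],
    [15,8,0,0,0,0],
    [15,7,0,0,0,0],
    [10,2,0,0,0,0],
    [0,0,0,0,0,0]
  ]
}}

```text
t: 22.05
eef_pos: [0.5658, 0.0737, 0.3688]
ee_rot: [3.14, 0.0, -0.124]
force: [0.4, -0.9, 1.1]
width: 0.0616
```

Call:
{"method": "move_arm", "body": {
  "deltas": [
    [0,0,0,0,0,0],
    [0,0,0,0,0,0],
    [0,0,0,0,0,0],
    [0,0,0,0,0,0],
    [0,0,0,0,0,0]
  ]
}}

```text
t: 22.47
eef_pos: [0.564, 0.0734, 0.3695]
ee_rot: [-3.141, -0.0, -0.124]
force: [0.5, -0.0, 0.1]
width: 0.0871
```

```bash
python3 - <<'E'
from h import *
st=arm.get_state();print({k:np.round(st[k],4).tolist() for k in("t","eef_pos","ee_rot","force","moment","width")})
im=arm.grab_frame("wrist");arm.grab_frame("top")
for s in arm.spot_point("lid_knob","wrist")[:2]: print(s,watz(s["xy"],st,.143))
print("pred",wpx(c2w((-.0205,0,.143)),st))
for s in arm.spot_point("pocket","top")[:2]: print(s)
E
```

```text
{'t': 22.4667, 'eef_pos': [0.564, 0.0734, 0.3695], 'ee_rot': [-3.1414, -0.0003, -0.1239], 'force': [0.4648, -0.0118, 0.146], 'moment': [0.0137, 0.0456, -0.0015], 'width': 0.0871}
{'xy': [322.3, 216.8], 'score': 0.97} [0.56646393 0.07590908 0.143     ]
pred [323.56142102 219.94092847]
{'xy': [320.9, 268.7], 'score': 0.65}
```

Call:
{"method": "move_arm", "body": {
  "deltas": [
    [0.9,1.9,-17,0,0,0],
    [0,0,-17,0,0,0],
    [0,0,-15,0,0,0],
    [0,0,-11,0,0,0],
    [0,0,-7,0,0,0]
  ],
  "claw": 0
}}

```text
t: 23.08
eef_pos: [0.565, 0.0755, 0.3008]
ee_rot: [3.141, 0.001, -0.124]
force: [-0.2, -0.2, -0.6]
width: 0.0878
```

Call:
{"method": "move_arm", "body": {
  "deltas": [
    [0,0,0,0,0,0],
    [0,0,0,0,0,0],
    [0,0,0,0,0,0],
    [0,0,0,0,0,0],
    [0,0,0,0,0,0]
  ],
  "claw": 255,
  "squeeze": 25
}}

```text
t: 23.5
eef_pos: [0.5655, 0.0756, 0.303]
ee_rot: [-3.141, -0.001, -0.124]
force: [-0.4, -0.2, -0.7]
width: 0.06
```

Call:
{"method": "move_arm", "body": {
  "deltas": [
    [0,0,0,0,0,0],
    [0,0,0,0,0,0],
    [0,0,0,0,0,0],
    [0,0,0,0,0,0],
    [0,0,0,0,0,0]
  ]
}}

```text
t: 23.92
eef_pos: [0.5653, 0.0757, 0.3022]
ee_rot: [-3.141, -0.0, -0.124]
force: [-1.4, 2.0, 0.4]
width: 0.0274
```

Call:
{"method": "move_arm", "body": {
  "deltas": [
    [0.3,0,1,0,0,0],
    [0.3,0,1,0,0,0],
    [0,0,0,0,0,0],
    [0,0,0,0,0,0],
    [0,0,0,0,0,0]
  ]
}}

```text
t: 24.33
eef_pos: [0.5659, 0.0757, 0.3038]
ee_rot: [-3.142, 0.0, -0.124]
force: [2.3, 1.9, -6.3]
width: 0.0275
```

Call:
{"method": "move_arm", "body": {
  "deltas": [
    [0.2,0,0.7,0,0,0],
    [0,0,0,0,0,0],
    [0,0,0,0,0,0],
    [0,0,0,0,0,0],
    [0,0,0,0,0,0]
  ]
}}

```text
t: 24.75
eef_pos: [0.5662, 0.0756, 0.3049]
ee_rot: [-3.141, -0.0, -0.124]
force: [5.6, 2.5, -7.9]
width: 0.0273
```

Call:
{"method": "move_arm", "body": {
  "deltas": [
    [0.2,0,0.6,0,0,0],
    [0,0,0,0,0,0],
    [0,0,0,0,0,0],
    [0,0,0,0,0,0],
    [0,0,0,0,0,0]
  ]
}}

```text
t: 25.17
eef_pos: [0.5665, 0.0756, 0.3056]
ee_rot: [-3.141, -0.001, -0.124]
force: [4.9, 0.9, -7.8]
width: 0.0274
```

Call:
{"method": "move_arm", "body": {
  "deltas": [
    [0.3,0,0.8,0,0,0],
    [0,0,0,0,0,0],
    [0,0,0,0,0,0],
    [0,0,0,0,0,0],
    [0,0,0,0,0,0]
  ]
}}

```text
t: 25.58
eef_pos: [0.5668, 0.0756, 0.3064]
ee_rot: [-3.142, -0.001, -0.124]
force: [5.5, 1.7, -8.5]
width: 0.0273
```

Call:
{"method": "move_arm", "body": {
  "deltas": [
    [0.3,0,0.8,0,0,0],
    [0,0,0,0,0,0],
    [0,0,0,0,0,0],
    [0,0,0,0,0,0],
    [0,0,0,0,0,0]
  ]
}}

```text
t: 26.0
eef_pos: [0.5671, 0.0755, 0.3072]
ee_rot: [-3.141, -0.001, -0.124]
force: [5.4, 1.2, -9.0]
width: 0.0274
```

The lid is past the former stop (19 mm), now about 22 mm up, with the arm following and the force at about 9 N. I compute the arc for the knob.

```bash
python3 - <<'E'
from h import *
r,a0=np.hypot(.160,.041),np.arctan2(.041,-.160)
th=np.radians(np.r_[8,np.cumsum([1.5]*5+[2.5]*5+[3]*20)+8])
P=np.array([[*c2w((.135+r*np.cos(a0-t),0,0))[:2],.2442+r*np.sin(a0-t)] for t in th])*1000
D=np.diff(P,axis=0).round(1)
for i in range(0,30,5): print(np.degrees(th[i+5]).round(),P[i+5].round(1),D[i:i+5].tolist())
E
```

```text
16.0 [576.1  73.8 326.5] [[1.7, -0.2, 4.0], [1.8, -0.2, 3.9], [1.9, -0.2, 3.9], [2.0, -0.2, 3.8], [2.1, -0.3, 3.8]]
28.0 [597.2  71.2 355.5] [[3.7, -0.5, 6.2], [4.0, -0.5, 6.0], [4.2, -0.5, 5.8], [4.5, -0.6, 5.6], [4.7, -0.6, 5.4]]
43.0 [629.9  67.1 383.3] [[5.9, -0.7, 6.2], [6.3, -0.8, 5.9], [6.6, -0.8, 5.6], [6.8, -0.9, 5.2], [7.1, -0.9, 4.9]]
58.0 [668.6  62.3 401.6] [[7.3, -0.9, 4.5], [7.6, -0.9, 4.1], [7.8, -1.0, 3.7], [7.9, -1.0, 3.3], [8.1, -1.0, 2.8]]
73.0 [710.7  57.  409.2] [[8.2, -1.0, 2.4], [8.4, -1.0, 2.0], [8.4, -1.1, 1.5], [8.5, -1.1, 1.1], [8.6, -1.1, 0.6]]
88.0 [753.4  51.7 405.5] [[8.6, -1.1, 0.2], [8.6, -1.1, -0.3], [8.5, -1.1, -0.7], [8.5, -1.1, -1.2], [8.4, -1.1, -1.6]]
```

Call:
{"method": "move_arm", "body": {
  "deltas": [
    [1.7,-0.2,4.0,0,0,0],
    [1.8,-0.2,3.9,0,0,0],
    [1.9,-0.2,3.9,0,0,0],
    [2.0,-0.2,3.8,0,0,0],
    [2.1,-0.3,3.8,0,0,0]
  ]
}}

```text
t: 26.42
eef_pos: [0.5762, 0.0744, 0.3264]
ee_rot: [3.141, 0.001, -0.124]
force: [3.6, 2.9, -8.9]
width: 0.0271
```

Free. I carry on along the arc.

Call:
{"method": "move_arm", "body": {
  "deltas": [
    [3.7,-0.5,6.2,0,0,0],
    [4.0,-0.5,6.0,0,0,0],
    [4.2,-0.5,5.8,0,0,0],
    [4.5,-0.6,5.6,0,0,0],
    [4.7,-0.6,5.4,0,0,0]
  ]
}}

```text
t: 26.83
eef_pos: [0.5974, 0.0718, 0.3559]
ee_rot: [3.142, 0.001, -0.124]
force: [-1.7, 4.3, -6.4]
width: 0.0276
```

Call:
{"method": "move_arm", "body": {
  "deltas": [
    [5.9,-0.7,6.2,0,0,0],
    [6.3,-0.8,5.9,0,0,0],
    [6.6,-0.8,5.6,0,0,0],
    [6.8,-0.9,5.2,0,0,0],
    [7.1,-0.9,4.9,0,0,0]
  ]
}}

```text
t: 27.25
eef_pos: [0.6302, 0.0677, 0.3838]
ee_rot: [3.142, 0.001, -0.124]
force: [-2.5, 4.5, -6.3]
width: 0.0273
```

Call:
{"method": "move_arm", "body": {
  "deltas": [
    [7.3,-0.9,4.5,0,0,0],
    [7.6,-0.9,4.1,0,0,0],
    [7.8,-1.0,3.7,0,0,0],
    [7.9,-1.0,3.3,0,0,0],
    [8.1,-1.0,2.8,0,0,0]
  ]
}}

```text
t: 27.67
eef_pos: [0.6689, 0.0629, 0.4024]
ee_rot: [3.142, 0.001, -0.124]
force: [-4.6, 4.3, -3.5]
width: 0.0275
```

Call:
{"method": "move_arm", "body": {
  "deltas": [
    [8.2,-1.0,2.4,0,0,0],
    [8.4,-1.0,2.0,0,0,0],
    [8.4,-1.1,1.5,0,0,0],
    [8.5,-1.1,1.1,0,0,0],
    [8.6,-1.1,0.6,0,0,0]
  ]
}}

```text
t: 28.08
eef_pos: [0.7112, 0.0576, 0.4106]
ee_rot: [-3.141, 0.0, -0.123]
force: [-4.9, 5.8, -0.2]
width: 0.0271
```

Call:
{"method": "move_arm", "body": {
  "deltas": [
    [0,0,0,0,0,0],
    [0,0,0,0,0,0],
    [0,0,0,0,0,0],
    [0,0,0,0,0,0],
    [0,0,0,0,0,0]
  ]
}}

```text
t: 28.5
eef_pos: [0.7112, 0.0576, 0.4106]
ee_rot: [-3.141, -0.002, -0.124]
force: [2.3, 3.3, 4.2]
width: 0.0276
```

Lid at about 73°. I release, rise clear, and check.

Call:
{"method": "move_arm", "body": {
  "deltas": [
    [0,0,0,0,0,0],
    [0,0,0,0,0,0],
    [0,0,0,0,0,0],
    [0,0,0,0,0,0],
    [0,0,0,0,0,0]
  ],
  "claw": 0
}}

```text
t: 28.92
eef_pos: [0.7108, 0.0572, 0.409]
ee_rot: [3.141, 0.001, -0.124]
force: [-0.4, -0.3, -0.7]
width: 0.0549
```

Call:
{"method": "move_arm", "body": {
  "deltas": [
    [0,0,0,0,0,0],
    [0,0,0,0,0,0],
    [0,0,0,0,0,0],
    [0,0,0,0,0,0],
    [0,0,0,0,0,0]
  ]
}}

```text
t: 29.33
eef_pos: [0.711, 0.0576, 0.4092]
ee_rot: [3.142, 0.0, -0.124]
force: [0.8, -0.6, 0.4]
width: 0.0859
```

Call:
{"method": "move_arm", "body": {
  "deltas": [
    [0,0,8,0,0,0],
    [0,0,15,0,0,0],
    [0,0,15,0,0,0],
    [0,0,15,0,0,0],
    [0,0,15,0,0,0]
  ]
}}

```text
t: 29.75
eef_pos: [0.7109, 0.0575, 0.4788]
ee_rot: [-3.142, -0.001, -0.124]
force: [0.8, 0.6, -0.9]
width: 0.0875
```

```bash
python3 - <<'E'
from h import *
st=arm.get_state();print({k:np.round(st[k],4).tolist() for k in("t","eef_pos","ee_rot","force","width")})
im={c:arm.grab_frame(c) for c in("scene","top")}
save("i.png",np.vstack([cv2.resize(im[c],(480,300),interpolation=cv2.INTER_AREA) for c in im]))
for n in ["lid_knob","mug_mid","cup_mid","jar_mid","bolt_pin"]:
    r={c:arm.spot_point(n,c) for c in im}
    print(n,{c:[(np.round(x["xy"],1).tolist(),round(x["score"],2)) for x in r[c][:1]] for c in r})
E
```

```text
{'t': 29.75, 'eef_pos': [0.7109, 0.0575, 0.4788], 'ee_rot': [-3.1416, -0.0006, -0.1238], 'force': [0.8465, 0.5935, -0.9215], 'width': 0.0875}
lid_knob {'scene': [([376.5, 157.0], 0.91)], 'top': [([310.3, 142.1], 0.96)]}
mug_mid {'scene': [], 'top': []}
cup_mid {'scene': [([273.1, 289.5], 0.81)], 'top': [([423.7, 203.1], 0.83)]}
jar_mid {'scene': [([239.6, 254.4], 0.64)], 'top': [([405.4, 258.5], 0.87)]}
bolt_pin {'scene': [([313.5, 140.9], 0.61)], 'top': [([254.0, 268.8], 0.69)]}
```

View pics/i.png

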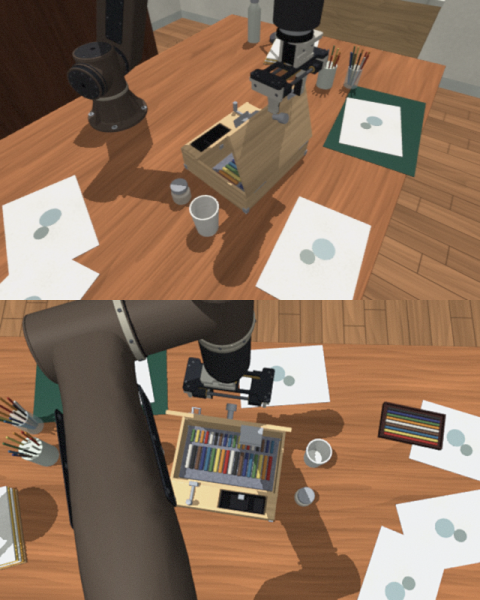

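The lid stands open on the chalk, and cup and jar are where they were; the arm hides the mug. I rise a little more, make a final numeric check, and hand in.

Call:
{"method": "move_arm", "body": {
  "deltas": [
    [0,0,10,0,0,0],
    [0,0,10,0,0,0],
    [0,0,5,0,0,0],
    [0,0,0,0,0,0],
    [0,0,0,0,0,0]
  ]
}}

```text
t: 30.77
eef_pos: [0.7109, 0.0575, 0.5032]
ee_rot: [-3.141, -0.001, -0.124]
force: [-0.1, 0.0, -0.2]
width: 0.0875
```

```bash
python3 - <<'E'
from h import *
k=tri(("scene",(376.5,157.)),("top",(310.3,142.1)));c=w2c(k[0]);print("knob",k,c,"lid rad",np.arctan2(.041,-.16)-np.arctan2(c[2]-.085,c[0]-.135))
st=arm.get_state();arm.grab_frame("wrist")
for n,z in[("lid_knob",.25),("mug_mid",.0475)]:
    for s in arm.spot_point(n,"wrist")[:1]: print(n,s,watz(s["xy"],st,z))
print(st["t"],st["eef_pos"],st["force"]);print(arm.job_done())
E
```

```text
knob (array([0.70787308, 0.05337421, 0.25261902]), np.float64(6.56783609679584e-05)) [ 0.12504474 -0.00395549  0.25261902] lid rad 1.2606215270609498
lid_knob {'xy': [326.8, 211.3], 'score': 0.9} [0.70765446 0.05753577 0.25      ]
mug_mid {'xy': [176.7, 230.5], 'score': 0.93} [0.62850975 0.31981305 0.0475    ]
30.7667 [0.71093529 0.05754317 0.50315209] [-0.10778791  0.03167681 -0.23575235]
the job is handed in; nothing more can be done
None
```

The chalk case is open, with its lid standing at about 1.26 rad (72°). I handed the job in at about 31 s, with the gripper well above the lid and no force on it.

1. **Bolt:** I drew it back about 28 mm by the arm's travel. The cameras put the pin 24–27 mm from where it started.
2. **Lid to the catch:** I lifted the knob about 19 mm until the catch stopped the lid. The lifting force read 12 N at most there, and I then backed off to unload the hook.
3. **Catch:** I entered the pocket with shut fingers, felt the tab, and pushed it about 15 mm at 4–6 N. At the end it met a firm resistance and I stopped at 13 N, under the 25 N limit.
4. **Opening:** The lid then rose freely past its former stop, and I swung it open by the knob.

**Last checks:** The two fixed cameras put the lid at 1.26 rad. The knob position from the wrist camera agrees within 5 mm.

- **Bystanders:** The cup and jar spots are within 5 pixels of the start. The arm hid the mug in the last scene and top pictures. The wrist camera put it within about 9 mm of the first estimate, which is about as far as these estimates scatter, and the arm never went near it.
- **One disagreement:** The firm resistance came about 15 mm after first contact, though the stop was given as 20 mm. I did not find out why; the lid was free all the same.

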